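Nest the graded clay pots off the drying rack

ROBOT

A 6-joint arm with a two-finger parallel gripper is mounted at the origin on a cart in front of the work surface, level with it; the furniture and walls round the work are solid. World frame = base frame: x ahead of the robot, y to its left, z up, the work surface at z = 0. Lengths are in m, angles in rad, forces in N, time in s.
With the tool pointing down it reaches from about 0.35 to 0.775 m from the base axis. Payload 5.5 kg.
Tool frame: the origin (TCP) lies midway between the tips of the shut fingers; the grasp point (between the pads) lies 19 mm behind it (bot.grip_point_offset is the distance from the TCP to the grasp point, in m); z points along the fingers, y is the line along which they close (so a half turn about z gives the same grasp; the last joint's range is limited). The gripper opens to 85 mm and grips with 20 to 120 N. Pads are 22 mm wide; open, the fingers measure 114 mm over their backs; the gripper's body (76 mm by 85 mm) begins 54 mm behind the grasp point. The pads swing forward as they close: fully open they stand 13 mm farther back than shut.
Start: joints at [-1.246, 0.313, 0.046, 1.304, 0, 1.431], TCP at [0.258, -0.514, 0.231] pointing down, gripper open.
Joint ranges: [-2.76, 2.76], [-0.86, 1.69], [-1.03, 1.26], [-2.2, 2.34], [-1.47, 1.5], [-3.14, 3.14]. Speed limits (rad/s): [2.57, 2.57, 3.14, 3.14, 3.14, 3.14].

INTERFACE

Orientations are given as a rotation vector (axis times angle).
In Python, from rig import sensors, optics, order, bot gives the robot as it stands.
- The arm moves only by the tool play_rows, never from a script. Its argument "deltas" is a list of rows, each a list of 5 numbers: the finger opening in cm, from 0 to 8.54, then the shift along the world's x, y, z in cm, then the turn about the world's z in rad. In form: [[jaw, tx, ty, tz, turn], ...]. A call has exactly 10 rows; each row shifts and turns the commanded pose from where the row before left it; what a row does not reach is not made up. A row lasts 1/10 s, in which the tool goes at most 50 mm and 8.59 degrees, less where a joint would pass 70% of its speed; a pose out of reach is approached as far as the arm can. A call is refused whole if a number of a shift passes 5 or a number of a turn 0.15, either way. A call with a gripper value outside its range is refused whole. The fingers move at their own pace and stop on an object; "squeeze" is the grip in N (left out, the last holds). Time passes only in rows, so rows that do not move let the fingers close, or fill a call up. It gives the time, the measured TCP pose, the force, the opening and the grip force at its end, in the units of the state.
- sensors.get_obs(): the state, without advancing time (a new reading comes with each control period).
- optics.capture(name): name is "side" or "top" or "wrist"; returns the picture (400x640x3 uint8, red, green, blue); there is no depth.
- optics.camera_params(name): a dict with "fx", "fy", "cx", "cy" (pixels), "eye" and "attitude" of the camera in the world; the wrist camera has in their place "hand_eye" (4x4, takes a point from camera to tool coordinates, whose origin is the TCP and whose axes are the flange's). Camera axes: x right, y up, looking along -z (the intrinsics and any distortion apply to the point x, -y, -z); pixel columns grow to the right and rows downward; lengths in m; the calibration is good to about 2 mm. A picture is of the moment at which its call begins: read the wrist's pose just before it. camera_params takes no time and is no camera call.
- order.hand_in(): hands the job in; it is judged then, once.
Trained networks look in the newest picture that a camera, given by its name, has taken for a name from the list of things; names that differ only in an ending like _2 or _b are one class to them, and where a whole thing is asked for, a point or a joint stands for the part that bears it (a point fixed in the world has none). Each returns a list of dicts, best first, with "conf" (0 to 1); they miss things now and then, are a little off and sometimes report something else, mostly with a low value. They report only what shows in the picture. A call takes as long as a camera call. They do not tell look-alikes from the thing itself.
- optics.search_frame(camera, target): "xy" ([column, row] in pixels, amid what is visible of it).
- optics.pinpoint(camera, target): "xy" ([column, row] in pixels: a listed point, or the origin of a listed thing).
The state is a dict: "time": time; "joint_positions": joint angles; "joint_velocities": joint speeds; "effort": joint torques, N m; "tool_pos": TCP position; "ee_rot": TCP orientation; "wrist_force": force on the tool from outside, world axes, zero at the start; "ft_torque": the same for the moment, N m; "gripper_width": opening from 0.0 (shut) to 1.0 (fully open); "gripper_force": force on a finger pad.
Only numpy, scipy, OpenCV 4.12 (cv2) and the standard library are available. Lean on these libraries where they do the work, as an engineer would, in place of code of your own. Each camera call takes 0.05 s, during which the arm holds its last target. There are 200 camera calls.

TASK

The painted clay pots on the drying rack are dry: put the set away nested. Set the middle pot upright into the large pot and the small pot upright into the middle one, each fully home with its collar resting all round on the rim below. Lower clay onto clay gently, never letting a pot drop in or knock, leave the large pot standing where it is, and don't disturb the red paint bottle, the black pot or the tape roll.

Things in the scene. Friction and masses are not known exactly. Their poses are not given: they have to be found in the camera images.
- pot_large: largest clay pot, off-white painted collar, standing upright and empty. 94 mm tall; collar 80 mm across (z 70 to 94), body below it tapering from 69 to 54 mm at the foot; mouth 61 mm across, walls 4 mm (9.5 mm at the collar), floor 10 mm. Origin: centre of the underside; z runs along the axis to the mouth. About 0.28 kg
- pot_middle: middle clay pot, teal painted collar, at first lying in one berth of the rack, mouth to the robot's right. 86 mm tall; collar 68 mm across (z 64 to 86), body tapering from 57 to 43.5 mm at the foot; mouth 49 mm across, floor 10 mm. Origin: centre of the underside; z runs along the axis to the mouth (level while it lies). Nested, its collar rests on the large pot's rim. About 0.17 kg
- pot_small: smallest clay pot, yellow painted collar, at first lying in the other berth, mouth to the robot's right. 82 mm tall; collar 56 mm across (z 60 to 82), body tapering from 45 to 32.5 mm at the foot; mouth 37 mm across, floor 10 mm. Origin: centre of the underside; z runs along the axis to the mouth (level while it lies). Nested, its collar rests on the middle pot's rim. About 0.11 kg
- drying_rack: fixed wooden rack: board 100 x 236 x 18 mm (x, y, z) with berths at y +60 and -60 mm, each of two V pairs of 8 mm dowels, 60 mm wide, tips 48 (front) and 54 mm (back) above the bench. Pots lie along its x, mouth to -x, foot at x +30 mm, axis 63 (middle) or 55 mm (small) above the bench; collars overhang the front dowels (at x -24 mm). Origin: under the board's centre, on the bench
- paint_red: small paint bottle with red paint and white cap, 37 mm across, 112 mm tall, upright; bystander. Origin: centre of its underside
- black_pot: black mixing pot with ochre paint, 62 mm across, 36 mm tall; bystander. Origin: centre of its underside
- tape_roll: roll of masking tape lying flat, 104 mm across, 24 mm tall; bystander. Origin: centre of its underside
Things that resemble listed ones, but are neither listed nor needed, are in the scene too. Leave any blue or purple look-alike of the pot_middle alone.

How it is judged:
At the end, for the whole second after the job is handed in: All three pots upright within 3 degrees and at rest: the middle pot's underside 30 mm (within 2.5) above the large pot's, the small pot's 26 mm (within 2.5) above the middle pot's, axes within 6 mm; the large pot stands on the bench within 30 mm of where it started (z of pot_middle in the frame of pot_large between 0.0275 and 0.0325 m and horizontal distance between pot_middle and pot_large below 0.006 m and z of pot_small in the frame of pot_middle between 0.0235 and 0.0285 m and horizontal distance between pot_small and pot_middle below 0.006 m and angle between each of pot_large, pot_middle, pot_small's own z axis and vertical below 0.05 rad and height (world z) of pot_large below 0.004 m and distance of pot_large from where it was at the start of the episode below 0.03 m and linear speed of each of pot_small, pot_middle below 0.01 m/s); the robot touches nothing.
It fails at once if clay knocked hard against clay (over 80 N between two pots) (contact force between any of pot_middle, pot_small and pot_large above 80 N or contact force between pot_small and pot_middle above 80 N).
It fails at once if a pot is let drop into its seat (faster than 0.2 m/s in the last 12 mm) ((z of pot_middle in the frame of pot_large between 0.026 and 0.042 m and horizontal distance between pot_middle and pot_large below 0.01 m and linear speed of pot_middle above 0.2 m/s) or (z of pot_small in the frame of pot_middle between 0.022 and 0.038 m and horizontal distance between pot_small and pot_middle below 0.01 m and linear speed of pot_small above 0.2 m/s)).
It fails at once if the large pot is tipped (angle between pot_large's own z axis and vertical above 0.3 rad).
It fails at once if a bystander is pushed more than 20 mm (distance of any of paint_red, black_pot, tape_roll from where it was at the start of the episode above 0.02 m).
It also fails if it takes over 72 s, if anything falls off the work surface, if the arm or the gripper's body presses on something with over 40 N, if the wrist force passes 120 N, or if a joint passes its speed limit or range.

## Working session

There is one attempt and no reset: what is moved stays moved. The work goes in short steps, Python scripts to look and compute and a tool call to move; the robot and the scene stay as the last step left them, time stands still between calls to the robot, and variables do not carry over. Pictures are saved under pics/ and viewed, at most 10 in all, crops included, and the job is handed in when it is done.

Besides the shell and the picture viewer there is one more tool, called after ">>>" as name(argument=value, ...) on one line, values as JSON. play_rows: Moves the arm, as the interface text tells. Its arguments: {"type":"object","properties":{"deltas":{"type":"array","items":{"type":"array","items":{"type":"number"}}},"squeeze":{"type":"number"}},"required":["deltas"]}

```bash
mkdir -p pics; ls
python3 - <<'E'
from rig import sensors, optics, order, bot
import cv2,numpy as np
o=sensors.get_obs();print(o)
print([a for a in dir(bot) if a[0]!='_'],bot.grip_point_offset)
for c in ['side','top']:
    im=optics.capture(c);cv2.imwrite(f'pics/{c}0.png',im[:,:,::-1])
    print(c,optics.camera_params(c))
    for t in ['pot_large','pot_middle','pot_small','drying_rack','paint_red','black_pot','tape_roll']:
        print(t,[(np.round(d['xy'],1).tolist(),round(d['conf'],2)) for d in optics.search_frame(c,t)],'P',[(np.round(d['xy'],1).tolist(),round(d['conf'],2)) for d in optics.pinpoint(c,t)])
print(optics.camera_params('wrist'))
E
```

```text
pics
{'time': 0.0, 'joint_positions': array([-1.24565731e+00,  3.14022649e-01,  4.49853196e-02,  1.30357042e+00,
        3.27117268e-06,  1.43118213e+00]), 'joint_velocities': array([ 0.00025188,  0.00073072,  0.00034034, -0.00108544,  0.00244131,
        0.00124007]), 'effort': array([-3.08297531e-04, -4.80625963e+01,  2.98536104e+01,  1.93534687e-02,
       -5.62483581e-05,  1.08523984e-06]), 'tool_pos': array([ 0.25754159, -0.51354494,  0.23039878]), 'ee_rot': array([-3.05539694e+00, -7.23064758e-01,  2.58300591e-04]), 'wrist_force': array([ 0.12187056,  0.47723909, -0.6378836 ]), 'ft_torque': array([-0.00038825, -0.01409249, -0.00107098]), 'gripper_force': 0.0, 'gripper_width': 1.0006066130002462}
['Unreachable', 'grip_point_offset'] 0.0187
side {'fx': 389.42338536208626, 'fy': 389.42338536208626, 'cx': 320.68424782299866, 'cy': 200.81536163119623, 'eye': array([0.38881915, 0.78936866, 0.78306215]), 'attitude': array([ 0.16998183, -1.17592098, -2.57546022])}
pot_large [([374.4, 146.4], 0.89)] P [([372.6, 161.4], 0.97)]
pot_middle [([372.8, 245.2], 0.93), ([273.3, 293.8], 0.78)] P
[... 513 characters left out ...]
, 'eye': array([-0.10069891,  0.23166271,  1.02250898]), 'attitude': array([ 0.46641558, -0.61536917, -1.80212772])}
pot_large [] P []
pot_middle [] P []
pot_small [] P []
drying_rack [] P []
paint_red [] P []
black_pot [] P []
tape_roll [] P []
{'fx': 359.9391942649919, 'fy': 359.9391942649919, 'cx': 315.950339907935, 'cy': 199.88291471851397, 'hand_eye': array([[-1.08424818e-03,  9.49863837e-01,  3.12661983e-01,
         8.09255230e-02],
       [ 9.99999354e-01,  1.13671396e-03,  1.44692596e-05,
        -4.70341302e-04],
       [-3.41663415e-04,  3.12661796e-01, -9.49864456e-01,
        -1.42528839e-01],
       [ 0.00000000e+00,  0.00000000e+00,  0.00000000e+00,
         1.00000000e+00]])}
```

View pics/top0.png

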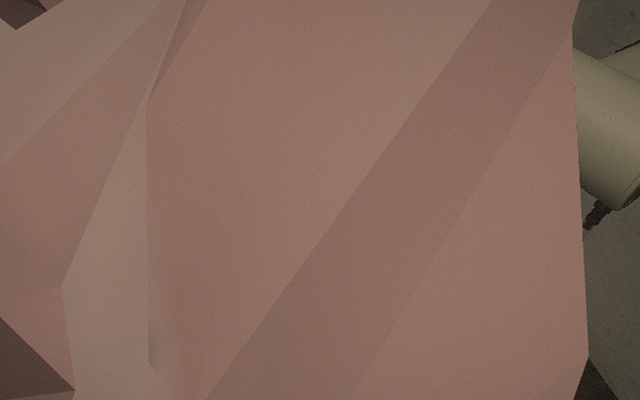

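View pics/side0.png

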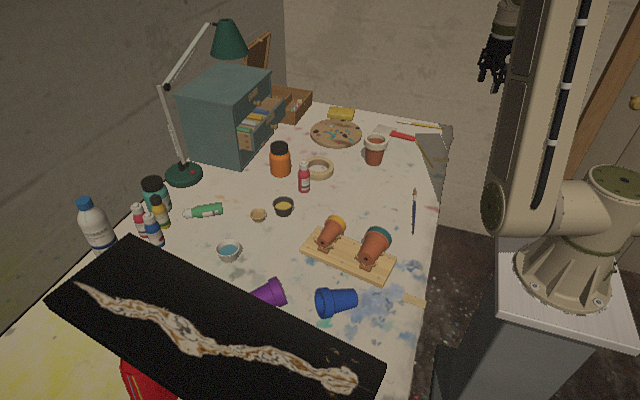

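The side view shows the whole scene. The large pot with the white collar is at (375,147), and the middle pot with the teal collar is on the rack at (375,245). The small pot with the yellow collar is at (332,232). Things that could be taken for the middle pot are the blue pot (336,302), the purple pot (270,292) and the small pot (332,232). I choose the teal-collared one on the rack. The top camera is blocked by something pinkish.

```bash
cat > h.py <<'E'
from rig import sensors, optics, order, bot
import cv2,numpy as np
from scipy.spatial.transform import Rotation as R
def cam(c):
    p=optics.camera_params(c)
    if c=='wrist':
        o=sensors.get_obs();T=np.eye(4);T[:3,:3]=R.from_rotvec(o['ee_rot']).as_matrix();T[:3,3]=o['tool_pos']
        M=T@p['hand_eye'];return p,M[:3,:3],M[:3,3]
    return p,R.from_rotvec(p['attitude']).as_matrix(),p['eye']
def ray(C,uv,z):
    p,A,e=C;d=A@np.array([(uv[0]-p['cx'])/p['fx'],-(uv[1]-p['cy'])/p['fy'],-1])
    return e+d*(z-e[2])/d[2]
def proj(C,X):
    p,A,e=C;q=A.T@(np.array(X)-e);return np.array([p['cx']-p['fx']*q[0]/q[2],p['cy']+p['fy']*q[1]/q[2]])
def snap(c,name,crop=None,scale=1):
    C=cam(c);im=optics.capture(c)
    v=im
    if crop: v=im[crop[1]:crop[3],crop[0]:crop[2]]
    cv2.imwrite(f'pics/{name}.png',cv2.resize(v,None,fx=scale,fy=scale)[:,:,::-1]);return C,im
def st():
    o=sensors.get_obs();r=R.from_rotvec(o['ee_rot']).as_matrix()
    print('t',o['time'],'tcp',np.round(o['tool_pos'],4),'yaxis',np.round(r[:,1],3),'zax',np.round(r[:,2],3),'f',np.round(o['wrist_force'],2),'tq',np.round(o['ft_torque'],3),'w',round(o['gripper_width']*.0854,4),'gf',o['gripper_force'])
E
python3 - <<'E'
from h import *
st()
C,im=snap('side','c1',(200,110,460,330),3)
for n,uv,z in [('large',(372.6,161.4),0),('largemouth',(375,141),.094),('rack',(348.7,255.1),0),('mid',(364.6,260.7),.063),('midmouth',(380,236),.063),('small',(324.1,243.9),.055),('red',(300.2,189.8),0),('tape',(320,168),.012),('black',(283.4,206),.018),
 ('rackA',(306,233),.018),('rackB',(397,265),.018),('rackC',(386,284),.018),('rackD',(299,251),.018)]: print(n,np.round(ray(C,uv,z),3))
E
```

```text
t 1.5 tcp [ 0.2577 -0.5141  0.2313] yaxis [ 0.448 -0.894  0.   ] zax [ 0. -0. -1.] f [-0.03 -0.82  0.5 ] tq [-0.018 -0.027 -0.009] w 0.0854 gf 0.0
large [ 0.561 -0.325  0.   ]
largemouth [ 0.559 -0.307  0.094]
rack [0.524 0.116 0.   ]
mid [0.473 0.174 0.063]
midmouth [0.455 0.081 0.063]
small [0.583 0.148 0.055]
red [ 0.742 -0.094  0.   ]
tape [ 0.715 -0.209  0.012]
black [0.753 0.013 0.018]
rackA [0.652 0.094 0.018]
rackB [0.397 0.122 0.018]
rackC [0.412 0.189 0.018]
rackD [0.647 0.161 0.018]
```

View pics/c1.png

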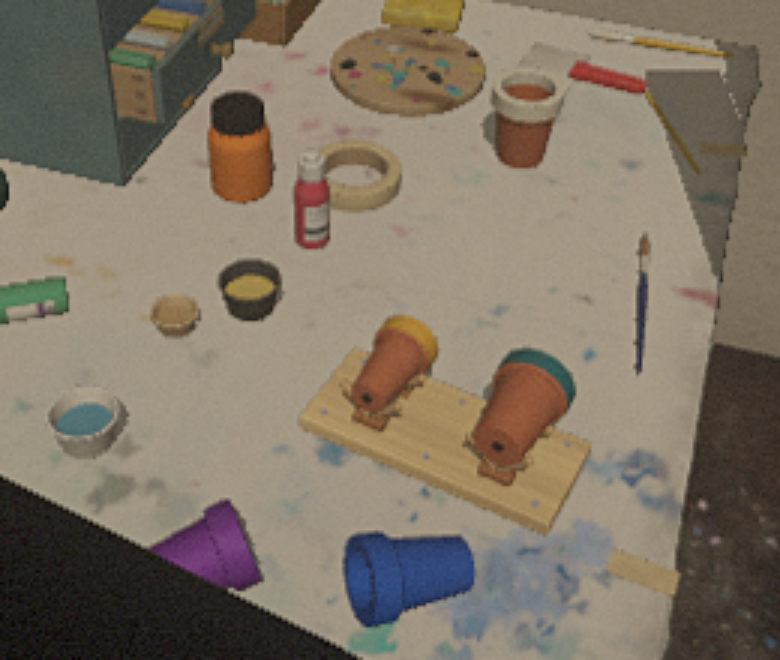

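>>> play_rows(deltas=[[8.5,1.2,3,0.3,0.05],[8.5,1.2,3,0.3,0.05],[8.5,1.2,3,0.3,0.05],[8.5,1.2,3,0.3,0.05],[8.5,1.2,3,0.3,0.05],[8.5,1.2,3,0.3,0.05],[8.5,1.2,3,0.3,0.05],[8.5,1.2,3,0.3,0.05],[8.5,1.2,3,0.3,0.05],[8.5,1.2,3,0.3,0.05]])

```text
time: 2.55
tool_pos: [0.3781, -0.2128, 0.2616]
ee_rot: [2.781, 1.46, 0.0]
wrist_force: [0.6, 0.4, -0.0]
gripper_width: 0.996
gripper_force: 0.0
```

>>> play_rows(deltas=[[8.5,1.2,3,0,0.05],[8.5,1.2,3,0,0.05],[8.5,1.2,3,0,0.05],[8.5,1.2,3,0,0.05],[8.5,1.2,3,0,0.05],[8.5,1.2,3,0,0.05],[8.5,1.2,3,0,0.05],[8.5,1.2,3,0,0.05],[8.5,1.2,3,0,0.05],[8.5,0,0,0,0.04]])

```text
time: 3.55
tool_pos: [0.4867, 0.0589, 0.2612]
ee_rot: [-2.34, -2.096, -0.002]
wrist_force: [-0.6, -0.5, -0.8]
gripper_width: 0.998
gripper_force: 0.0
```

Run:
```python
from h import *
st()
C,im=snap('wrist','w1')
for t in ['pot_middle','pot_small','drying_rack']:
    print(t,[(np.round(d['xy'],1).tolist(),round(d['conf'],2)) for d in optics.search_frame('wrist',t)],'P',[(np.round(d['xy'],1).tolist(),round(d['conf'],2)) for d in optics.pinpoint('wrist',t)])
```

```text
t 3.55 tcp [0.4867 0.0589 0.2612] yaxis [ 0.994 -0.11   0.001] zax [ 0.001  0.001 -1.   ] f [-0.58 -0.53 -0.82] tq [-0.084  0.01  -0.027] w 0.0852 gf 0.0
pot_middle [([283.5, 106.2], 0.73)] P [([285.4, 52.4], 0.93)]
pot_small [([412.5, 118.7], 0.74)] P [([420.0, 62.3], 0.59), ([527.2, 258.6], 0.31)]
drying_rack [([352.9, 80.1], 0.8)] P [([346.1, 92.3], 0.89)]
```

View pics/w1.png

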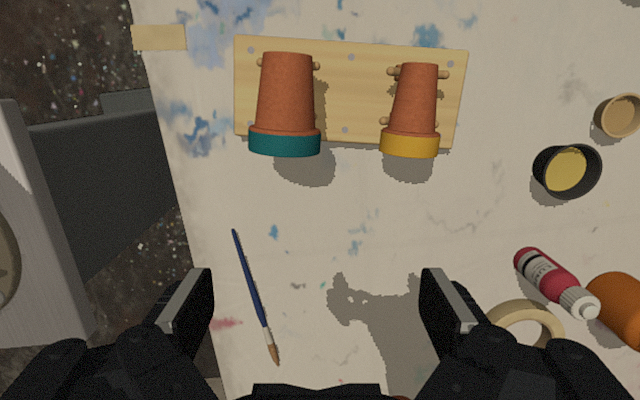

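Wrist view: the middle pot's teal collar is at (284,145) and the small pot's yellow collar at (410,145). The board corners are near (235,35), (468,51), (453,149) and (235,135).

Run:
```python
from h import *
C=cam('wrist')
P=[ray(C,u,.018)[:2] for u in [(235,35),(468,51),(453,149),(234,135)]]
print(np.round(P,4),[round(np.linalg.norm(P[i]-P[(i+1)%4]),4) for i in range(4)],np.mean(P,0))
u=P[1]-P[0]; print('ang long',np.degrees(np.arctan2(u[1],u[0])))
u=P[2]-P[3]; print('ang long',np.degrees(np.arctan2(u[1],u[0])))
print('origins',ray(C,(285.4,52.4),.063),ray(C,(420,62.3),.055),ray(C,(346.1,92.3),0))
for n,us,z in [('mid collar edge',[(248,141),(321,142)],.063),('mid foot edge',[(262,56),(313,56)],.063),('small collar',[(380,141),(440,143)],.055),('small foot',[(402,66),(438,67)],.055)]:
    q=[ray(C,a,z)[:2] for a in us];print(n,np.round(q,4),np.linalg.norm(q[0]-q[1]),np.mean(q,0))
print('rim mid bottom? top of rim',ray(C,(284,157),.063+.0),ray(C,(284,157),.08), 'small',ray(C,(410,157),.055))
print('shoulder mid', ray(C,(284,128),.097),'small',ray(C,(410,129),.083))
```

```text
[[0.4218 0.1879]
 [0.649  0.1462]
 [0.6342 0.0493]
 [0.4024 0.0921]] [np.float64(0.231), np.float64(0.098), np.float64(0.2357), np.float64(0.0978)] [0.52685925 0.11888391]
ang long -10.41102486223431
ang long -10.465794756563545
origins [0.47172493 0.16286038 0.063     ] [0.59114211 0.1407975  0.055     ] [0.52644419 0.1207014  0.        ]
mid collar edge [[0.4253 0.0901]
 [0.4938 0.0809]] 0.06908073690641554 [0.45955956 0.08551482]
mid foot edge [[0.4508 0.1624]
 [0.4954 0.1571]] 0.04493446624926231 [0.4731371  0.15972861]
small collar [[0.5506 0.0738]
 [0.6083 0.065 ]] 0.05838049978539947 [0.57947546 0.06941511]
small foot [[0.5748 0.1396]
 [0.6073 0.1348]] 0.03284990721061093 [0.59104738 0.13721004]
rim mid bottom? top of rim [0.45689943 0.07086071 0.063     ] [0.45881062 0.07410368 0.08      ] small [0.57889987 0.05464435 0.055     ]
shoulder mid [0.4643381  0.10184074 0.097     ] small [0.5731163  0.08624742 0.083     ]
```

>>> play_rows(deltas=[[8.5,-0.4,0.2,-2.5,-0.01],[8.5,-0.4,0.2,-2.5,-0.01],[8.5,-0.4,0.2,-2.5,-0.01],[8.5,-0.4,0.2,-2.5,-0.01],[8.5,-0.4,0.2,-2.5,-0.01],[8.5,-0.4,0.2,-2.5,-0.01],[8.5,-0.4,0.2,-2.2,-0.01],[8.5,0,0,0,0],[8.5,0,0,0,0],[8.5,0,0,0,0]])

```text
time: 4.9
tool_pos: [0.4591, 0.0696, 0.0907]
ee_rot: [2.417, 2.004, 0.003]
wrist_force: [-0.1, 0.2, -0.2]
gripper_width: 0.998
gripper_force: 0.0
```

Run:
```python
from h import *
st()
C,im=snap('wrist','w2')
```

```text
t 4.9 tcp [0.4591 0.0696 0.0907] yaxis [ 0.983 -0.186  0.003] zax [ 0.003 -0.    -1.   ] f [-0.09  0.22 -0.24] tq [ 0.011 -0.02   0.018] w 0.0853 gf 0.0
```

View pics/w2.png

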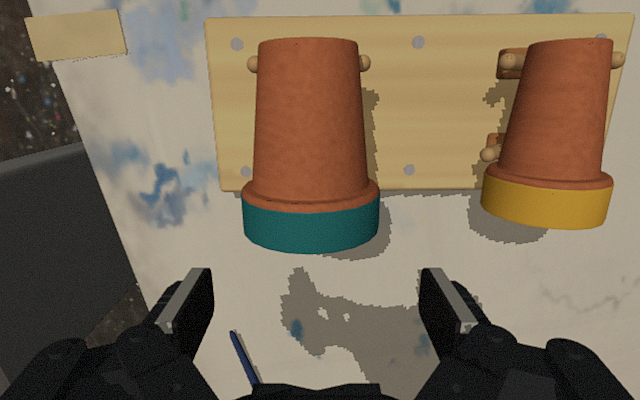

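The middle pot's collar is centred at (311,225), and the fingers straddle it about (317).

>>> play_rows(deltas=[[8.5,-0.05,0.1,-1.3,0],[8.5,-0.05,0.1,-1.3,0],[8.5,-0.05,0.1,-1.3,0],[8.5,0,0.1,-1.3,0],[8.5,0,0,0,0],[6.0,0,0,0,0],[6.0,0,0,0,0],[6.0,0,0,0,0],[6.0,0,0,0,0],[6.0,0,0,0,0]], squeeze=20)

```text
time: 5.95
tool_pos: [0.4571, 0.0736, 0.038]
ee_rot: [2.417, 2.004, 0.002]
wrist_force: [0.7, -2.0, 3.8]
gripper_width: 0.78
gripper_force: 22.3
```

Run:
```python
from h import *
st()
```

```text
t 5.95 tcp [0.4571 0.0736 0.038 ] yaxis [ 0.983 -0.185  0.002] zax [ 0.002 -0.001 -1.   ] f [ 0.66 -2.03  3.82] tq [-0.31  -0.089 -0.001] w 0.0666 gf 22.26515241083689
```

>>> play_rows(deltas=[[6.0,0,0,0.8,0],[6.0,0,0,1.2,0],[6.0,0,0,1.2,0],[6.0,0,0,1.2,0],[6.0,0,0,1.2,0],[6.0,0,0,1.2,0],[6.0,0,0,1.2,0],[6.0,0,0,1.2,0],[6.0,0,0,1.2,0],[6.0,0,0,0,0]])

```text
time: 6.95
tool_pos: [0.4572, 0.074, 0.143]
ee_rot: [2.417, 2.005, 0.003]
wrist_force: [0.3, 0.0, -1.5]
gripper_width: 0.781
gripper_force: 22.9
```

Run:
```python
from h import *
st()
_,a=snap('wrist','x'); _,b=snap('side','y')
cv2.imwrite('pics/m1.png',np.hstack([cv2.resize(a,(480,300)),cv2.resize(b[130:330,240:453],(320,300))])[:,:,::-1])
```

```text
t 6.95 tcp [0.4572 0.074  0.143 ] yaxis [ 0.983 -0.185  0.003] zax [ 0.003  0.    -1.   ] f [ 0.33  0.02 -1.53] tq [-0.072 -0.056 -0.   ] w 0.0667 gf 22.917470330139622
```

View pics/m1.png

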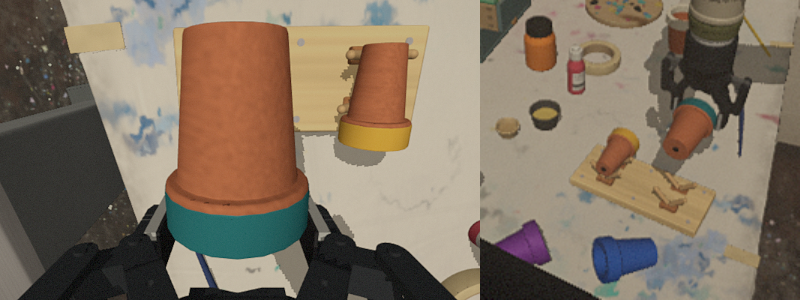

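The middle pot is held by its collar, at (237,230) in the left half, but still lies nearly level because the pads' friction carries it. I'll jolt it vertically so the heavier foot swings down.

>>> play_rows(deltas=[[6.0,0,0,4.5,0],[6.0,0,0,4.5,0],[6.0,0,0,2,0],[6.0,0,0,-1,0],[6.0,0,0,-4.5,0],[6.0,0,0,-4.5,0],[6.0,0,0,4.5,0],[6.0,0,0,3,0],[6.0,0,0,0,0],[6.0,0,0,0,0]])

```text
time: 8.05
tool_pos: [0.4561, 0.0739, 0.2252]
ee_rot: [-2.418, -2.005, 0.001]
wrist_force: [-0.1, 0.2, -1.2]
gripper_width: 0.778
gripper_force: 24.2
```

Run:
```python
from h import *
st()
_,a=snap('wrist','x'); _,b=snap('side','y')
cv2.imwrite('pics/m2.png',np.hstack([cv2.resize(a,(480,300)),cv2.resize(b[130:330,240:453],(320,300))])[:,:,::-1])
```

```text
t 8.05 tcp [0.4561 0.0739 0.2252] yaxis [ 0.983 -0.185 -0.001] zax [-0.001 -0.    -1.   ] f [-0.08  0.18 -1.16] tq [-0.011  0.023 -0.031] w 0.0665 gf 24.209133388940245
```

View pics/m2.png

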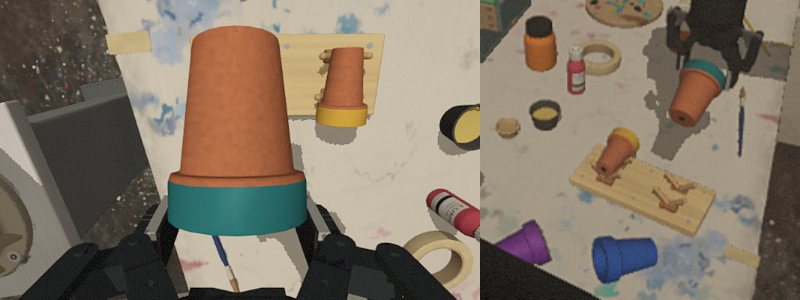

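The foot has swung roughly 30–40° down. I'll repeat with stronger jolts, up and toward the foot in phase.

>>> play_rows(deltas=[[6.0,0,-1.5,-4.5,0],[6.0,0,-1.5,-4.5,0],[6.0,0,2,4.5,0],[6.0,0,1.5,4.5,0],[6.0,0,-1.5,-4.5,0],[6.0,0,-1.5,-4.5,0],[6.0,0,2,4.5,0],[6.0,0,1.5,3,0],[6.0,0,-0.5,0,0],[6.0,0,-0.5,0,0]])

```text
time: 9.15
tool_pos: [0.4565, 0.0739, 0.2109]
ee_rot: [2.417, 2.007, 0.0]
wrist_force: [0.8, 1.4, -1.6]
gripper_width: 0.779
gripper_force: 24.3
```

Run:
```python
from h import *
st()
_,a=snap('wrist','x'); _,b=snap('side','y')
cv2.imwrite('pics/m3.png',np.hstack([cv2.resize(a,(480,300)),cv2.resize(b[130:330,240:453],(320,300))])[:,:,::-1])
```

```text
t 9.15 tcp [0.4565 0.0739 0.2109] yaxis [ 0.983 -0.184  0.001] zax [ 0.001 -0.    -1.   ] f [ 0.82  1.39 -1.57] tq [-0.097  0.025  0.032] w 0.0666 gf 24.28033120930195
```

View pics/m3.png

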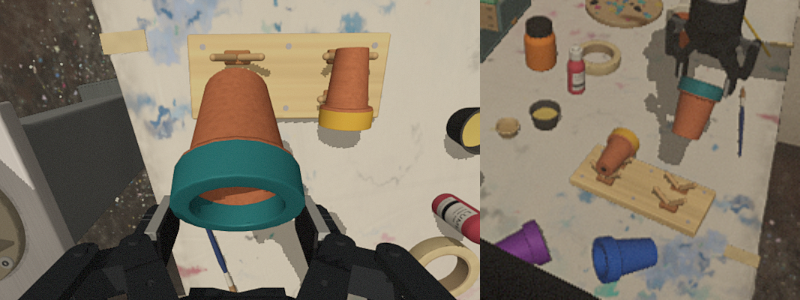

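The pot now hangs mouth-up with about 20° of tilt left, its collar at (237,185) in the left half. I'll measure the tilt by fitting a collar model to the image.

```bash
cat >> h.py <<'E'
from scipy.optimize import minimize
HSV={'m':((80,90,30),(100,255,255)),'s':((18,140,60),(32,255,255))}
DIM={'m':(.064,.086,.034,.0245),'s':(.060,.082,.028,.0185)}
def mask(im,k):
    m=cv2.inRange(cv2.cvtColor(im,cv2.COLOR_RGB2HSV),*HSV[k])
    m=cv2.morphologyEx(m,cv2.MORPH_OPEN,np.ones((3,3)))
    n,l,s,_=cv2.connectedComponentsWithStats(m)
    if n<2: return m*0
    return ((l==1+np.argmax(s[1:,4]))*255).astype(np.uint8)
T_=np.linspace(0,2*np.pi,48,endpoint=False)
def render(C,k,p,f,shape):
    # p = rim centre x,y,z, tilt of axis (foot swung toward +f), roll
    z0,z1,r,ri=DIM[k];f=np.append(f,0);g=np.cross([0,0,1],f)
    ax=np.array([0,0,1])*np.cos(p[3])-f*np.sin(p[3])+g*p[4];ax/=np.linalg.norm(ax)
    u=np.cross(g,ax);u/=np.linalg.norm(u);v=np.cross(ax,u);c=np.array(p[:3])
    circ=lambda R_,d:np.array([proj(C,c-ax*d+R_*(np.cos(t)*u+np.sin(t)*v)) for t in T_])
    m=np.zeros(shape,np.uint8)
    hull=cv2.convexHull(np.vstack([circ(r,0),circ(r,z1-z0)]).astype(np.float32))
    cv2.fillConvexPoly(m,np.round(hull*16).astype(np.int32),255,cv2.LINE_AA,4)
    if ax@(C[2]-c)>0: cv2.fillConvexPoly(m,np.round(circ(ri,0)*16).astype(np.int32),0,cv2.LINE_AA,4)
    return m
def fit(C,im,k,p0,f,free=(1,1,1,1,1)):
    M=mask(im,k).astype(float)/255;sc=np.array([.01,.01,.01,.1,.1]);fr=np.array(free,bool);p0=np.array(p0,float)
    def full(q): p=p0.copy();p[fr]+=q*sc[fr];return p
    cost=lambda q:np.abs(render(C,k,full(q),f,M.shape)/255.-M).sum()/M.sum()
    n=fr.sum();s=np.vstack([np.zeros(n),np.eye(n)])
    r=minimize(cost,np.zeros(n),method='Nelder-Mead',options=dict(initial_simplex=s,maxiter=400,xatol=.01,fatol=1e-4))
    return full(r.x),r.fun,M.sum()
F=np.array([.1805,.9836])
E
python3 - <<'E'
from h import *
C=cam('wrist');im=optics.capture('wrist')
for t0 in (.1,.4,.7):
    p,c,n=fit(C,im,'m',[.4565,.074,.24,t0,0],F);print(np.round(p,4),round(c,3),n)
W=list(C);T=np.eye(4);T[:3,:3]=R.from_rotvec([-2.34,-2.096,-.002]).as_matrix();T[:3,3]=[.4867,.0589,.2612];M=T@C[0]['hand_eye']
W=(C[0],M[:3,:3],M[:3,3])
for u in [(235,230),(278,362)]: print('brush',ray(W,u,.005))
E
```

```text
[ 0.4568  0.0784  0.2247  0.6399 -0.0015] 0.275 16309.0
[ 0.4571  0.078   0.2238  0.6333 -0.0064] 0.275 16309.0
[ 0.4571  0.0784  0.226   0.6669 -0.0112] 0.274 16309.0
brush [ 0.38097715 -0.01790325  0.005     ]
brush [ 0.40414542 -0.21726315  0.005     ]
```

```bash
sed -i "s/^    if ax@(C\[2\].*$//; s|M=mask(im,k).astype(float)/255;|M=hullm(mask(im,k)).astype(float)/255;|" h.py
cat >> h.py <<'E'
def hullm(m):
    o=np.zeros_like(m);ys,xs=np.nonzero(m)
    cv2.fillConvexPoly(o,cv2.convexHull(np.stack([xs,ys],1).astype(np.int32)),255);return o
E
python3 - <<'E'
from h import *
C=cam('wrist');im=optics.capture('wrist')
for t0 in (.1,.4,.7):
    p,c,n=fit(C,im,'m',[.4565,.074,.24,t0,0],F);print(np.round(p,4),round(c,3),n)
E
```

```text
[ 0.4572  0.0798  0.2297  0.696  -0.0071] 0.02 18314.0
[ 0.4572  0.0799  0.2299  0.6975 -0.0055] 0.02 18314.0
[0.457  0.08   0.2299 0.6991 0.0024] 0.021 18314.0
```

>>> play_rows(deltas=[[6.0,0.5,-3.5,-4,0],[6.0,0.5,-3.5,-4,0],[6.0,0.5,2.5,4.5,0],[6.0,0.5,2,4.5,0],[6.0,0.5,-3.5,-4,0],[6.0,0.5,-3.5,-4,0],[6.0,0.5,2.5,4.5,0],[6.0,0,1.5,3,0],[6.0,0,0,0,0],[6.0,0,0,0,0]])

```text
time: 10.35
tool_pos: [0.49, 0.0261, 0.2234]
ee_rot: [2.417, 2.005, 0.001]
wrist_force: [-0.1, 0.1, -1.6]
gripper_width: 0.776
gripper_force: 26.0
```

Run:
```python
from h import *
st();C=cam('wrist');im=optics.capture('wrist');t=C[2]*0+sensors.get_obs()['tool_pos']
for t0 in (.1,.6):
    p,c,n=fit(C,im,'m',[t[0],t[1],t[2]+.02,t0,0],F);print(np.round(p,4),round(c,3),n)
```

```text
t 10.35 tcp [0.49   0.0261 0.2234] yaxis [ 0.983 -0.185  0.001] zax [ 0.001 -0.    -1.   ] f [-0.06  0.08 -1.64] tq [-0.067  0.064  0.035] w 0.0663 gf 25.954857598990202
[ 0.4917  0.0338  0.2416  0.3381 -0.0028] 0.017 21807.0
[4.916e-01 3.380e-02 2.413e-01 3.287e-01 4.000e-04] 0.017 21807.0
```

>>> play_rows(deltas=[[6.0,0.4,-1.5,-1,0],[6.0,0.4,-1.5,-1.5,0],[6.0,0.4,-1.5,-1.5,0],[6.0,0.4,-1.5,-1.5,0],[6.0,0.4,-1.5,-1.5,0],[6.0,0.4,-1.5,-1.5,0],[6.0,0.4,-1.5,-1.5,0],[6.0,0,-1.5,-1.5,0],[6.0,0,0,-1.5,0],[6.0,0,0,-0.8,0]])

```text
time: 11.4
tool_pos: [0.5157, -0.0948, 0.0825]
ee_rot: [-2.417, -2.001, 0.004]
wrist_force: [-0.8, -0.2, -2.5]
gripper_width: 0.774
gripper_force: 26.0
```

>>> play_rows(deltas=[[6.0,0,0,-0.3,0],[6.0,0,0,-0.3,0],[6.0,0,0,-0.3,0],[6.0,0,0,-0.3,0],[6.0,0,0.2,-0.3,0],[6.0,0,0.4,-0.2,0],[6.0,0,0.4,0,0],[6.0,0,0.4,0,0],[6.0,0,0.3,0,0],[6.0,0,0,0,0]])

```text
time: 12.4
tool_pos: [0.5176, -0.0763, 0.0686]
ee_rot: [2.417, 2.006, 0.0]
wrist_force: [0.4, 0.1, -1.0]
gripper_width: 0.775
gripper_force: 26.0
```

Run:
```python
from h import *
st();C=cam('wrist');im=optics.capture('wrist');t=C[2]*0+sensors.get_obs()['tool_pos']
for t0 in (.1,.3):
    p,c,n=fit(C,im,'m',[t[0],t[1],t[2]+.02,t0,0],F);print(np.round(p,4),round(c,3),n)
```

```text
t 12.4 tcp [ 0.5176 -0.0763  0.0686] yaxis [ 0.983 -0.184  0.   ] zax [ 0.  0. -1.] f [ 0.37  0.14 -1.03] tq [-0.045  0.038 -0.008] w 0.0662 gf 26.022076508961618
[ 0.5191 -0.0685  0.0865  0.3291  0.0012] 0.016 21800.0
[ 0.5191 -0.0685  0.0864  0.3279  0.0011] 0.016 21800.0
```

>>> play_rows(deltas=[[6.0,0,0,-0.15,0],[6.0,0,0.2,-0.15,0],[6.0,0.05,0.3,-0.1,0],[6.0,0.05,0.3,0,0],[6.0,0.05,0.3,0,0],[6.0,0.05,0.3,0,0],[6.0,0.05,0.3,0,0],[6.0,0.05,0.3,0,0],[6.0,0.05,0.3,0,0],[6.0,0,0,0,0]])

```text
time: 13.45
tool_pos: [0.5226, -0.0548, 0.066]
ee_rot: [2.415, 2.003, 0.001]
wrist_force: [-1.5, -2.1, 5.9]
gripper_width: 0.78
gripper_force: 28.7
```

Run:
```python
from h import *
st();C=cam('wrist');im=optics.capture('wrist');t=C[2]*0+sensors.get_obs()['tool_pos']
for t0 in (.1,):
    p,c,n=fit(C,im,'m',[t[0],t[1],t[2]+.02,t0,0],F);print(np.round(p,4),round(c,3),n)
```

```text
t 13.45 tcp [ 0.5226 -0.0548  0.066 ] yaxis [ 0.983 -0.185  0.004] zax [ 0.003 -0.002 -1.   ] f [-1.53 -2.14  5.87] tq [-0.562  0.158  0.022] w 0.0666 gf 28.708807504735887
[ 0.5241 -0.0456  0.0852  0.1018  0.0107] 0.016 23392.0
```

>>> play_rows(deltas=[[6.0,0.05,0.3,0,0],[6.0,0.05,0.3,0,0],[6.0,0,0,0,0],[6.8,0,0,0,0],[7.0,0,0,0,0],[7.5,0,0,0,0],[8.5,0,0,0,0],[8.5,0,0,0,0],[8.5,0,0,0,0],[8.5,0,0,0,0]])

```text
time: 14.5
tool_pos: [0.5221, -0.0478, 0.0644]
ee_rot: [-2.418, -2.006, 0.0]
wrist_force: [0.6, -0.5, 0.1]
gripper_width: 0.996
gripper_force: 0.0
```

Run:
```python
from h import *
st();C=cam('wrist');im=optics.capture('wrist');t=C[2]*0+sensors.get_obs()['tool_pos']
p,c,n=fit(C,im,'m',[t[0],t[1],t[2]+.02,.1,0],F);print(np.round(p,4),round(c,3),n)
p,c,n=fit(C,im,'m',[t[0],t[1],.086,0,0],F,(1,1,0,0,0));print(np.round(p,4),round(c,3),n,'delta',p[:2]-t[:2])
```

```text
t 14.5 tcp [ 0.5221 -0.0478  0.0644] yaxis [ 0.983 -0.185 -0.   ] zax [-0.  0. -1.] f [ 0.6  -0.49  0.14] tq [ 0.024 -0.052 -0.008] w 0.0851 gf 0.0
[ 0.5244 -0.0409  0.0841  0.0708 -0.0309] 0.016 23495.0
[ 0.5242 -0.0389  0.086   0.      0.    ] 0.041 23495.0 delta [0.00204378 0.0088401 ]
```

>>> play_rows(deltas=[[8.5,0.1,0.4,0.1,0],[8.5,0.1,0.4,0.1,0],[6.0,0,0,0,0],[6.0,0,0,0,0],[6.0,0,0,0,0],[6.0,0,0,0,0],[6.0,0,0,0,0],[6.0,0,0,0.5,0],[6.0,0,0,1.2,0],[6.0,0,0,1.2,0]], squeeze=45)

```text
time: 15.55
tool_pos: [0.5239, -0.0398, 0.0961]
ee_rot: [-2.418, -2.005, 0.001]
wrist_force: [0.5, 0.0, -1.5]
gripper_width: 0.769
gripper_force: 50.7
```

Run:
```python
from h import *
st();C=cam('wrist');im=optics.capture('wrist');t=C[2]*0+sensors.get_obs()['tool_pos']
p,c,n=fit(C,im,'m',[t[0],t[1],t[2]+.02,.1,0],F);print(np.round(p,4),round(c,3),n)
```

```text
t 15.55 tcp [ 0.5239 -0.0398  0.0961] yaxis [ 0.983 -0.185 -0.001] zax [-0.001  0.    -1.   ] f [ 0.54  0.05 -1.49] tq [-0.058 -0.028 -0.009] w 0.0657 gf 50.70569043396972
[ 5.237e-01 -4.150e-02  1.125e-01  5.200e-02 -1.000e-04] 0.016 21849.0
```

>>> play_rows(deltas=[[6.0,0,0,2,0],[6.0,0,-0.5,3,0],[6.0,0,-1,3,0],[6.0,0.1,-2,3,0],[6.0,0.2,-3,0,0],[6.0,0.2,-3,0,0],[6.0,0.2,-3,0,0],[6.0,0.2,-3,0,0],[6.0,0.2,-3,0,0],[6.0,0.2,-3,0,0]])

```text
time: 16.6
tool_pos: [0.5372, -0.2562, 0.2061]
ee_rot: [2.418, 2.005, 0.0]
wrist_force: [-0.3, 0.9, -2.5]
gripper_width: 0.773
gripper_force: 51.1
```

>>> play_rows(deltas=[[6.0,0.2,-3,0,0],[6.0,0.2,-3,0,0],[6.0,0,-3,0,0],[6.0,0,-3,0,0],[6.0,0,-2,0,0],[6.0,0,-1,0,0],[6.0,0,0,0,0],[6.0,0,0,0,0],[6.0,0,0,0,0],[6.0,0,0,0,0]])

```text
time: 17.6
tool_pos: [0.5414, -0.4036, 0.2058]
ee_rot: [2.417, 2.007, 0.0]
wrist_force: [0.1, -0.3, -1.6]
gripper_width: 0.775
gripper_force: 51.1
```

Run:
```python
from h import *
st();C,im=snap('wrist','w9');t=sensors.get_obs()['tool_pos']
p,c,n=fit(C,im,'m',[t[0],t[1],t[2]+.02,.1,0],F);print(np.round(p,4),round(c,3),n)
for t in ['pot_large']:
    print(t,[(np.round(d['xy'],1).tolist(),round(d['conf'],2)) for d in optics.search_frame('wrist',t)],'P',[(np.round(d['xy'],1).tolist(),round(d['conf'],2)) for d in optics.pinpoint('wrist',t)])
print(proj(C,[.56,-.31,.094]))
```

```text
t 17.6 tcp [ 0.5414 -0.4036  0.2058] yaxis [ 0.983 -0.184  0.   ] zax [ 0.  0. -1.] f [ 0.07 -0.25 -1.62] tq [-0.019  0.037 -0.011] w 0.0661 gf 51.055683286394924
[ 0.5412 -0.4051  0.2224  0.0515  0.004 ] 0.016 21881.0
pot_large [([324.6, 76.7], 0.62)] P [([324.2, 83.4], 0.75)]
[317.10938751  58.26107507]
```

View pics/w9.png

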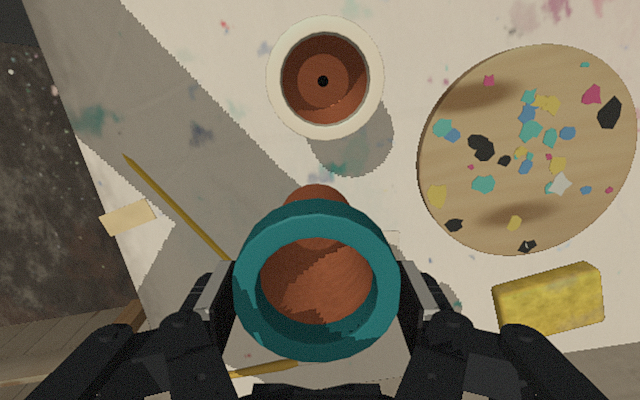

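The large pot's rim is at (325,77) and spans columns 266–385. The held pot's collar is at (316,280), with its foot edge showing up to row 185.

Run:
```python
from h import *
C=cam('wrist');im=cv2.cvtColor(cv2.imread('pics/w9.png'),cv2.COLOR_BGR2GRAY)
pts=np.array([ray(C,u,.094)[:2] for u in [(266,77),(385,77),(325,14),(325,139)]])
print(np.round(pts,4),'c',pts.mean(0),np.linalg.norm(pts[0]-pts[1]),np.linalg.norm(pts[2]-pts[3]))
pts=np.array([ray(C,u,.094)[:2] for u in [(281,78),(370,78),(325,32),(325,125)]])
print('in c',pts.mean(0),np.linalg.norm(pts[0]-pts[1]),np.linalg.norm(pts[2]-pts[3]))
# held pot: foot top row for tilts
f=np.append(F,0)
for tilt in (0,.05,.1):
  for rim in ([.5412,-.4051,.2224],[.5414,-.4036,.2258]):
    ax=np.array([0,0,1])*np.cos(tilt)-f*np.sin(tilt);ft=np.array(rim)-.086*ax
    u=np.cross(np.cross([0,0,1],f),ax)
    q=[proj(C,ft+.02175*(np.cos(t)*u+np.sin(t)*np.cross(ax,u))) for t in T_]
    print(tilt,rim,'row',round(min(a[1] for a in q),1), 'col',round(np.mean([a[0] for a in q]),1))
```

```text
[[ 0.5243 -0.3157]
 [ 0.6025 -0.3304]
 [ 0.5697 -0.2857]
 [ 0.5557 -0.3637]] c [ 0.56303794 -0.32385735] 0.07956733684417062 0.07924596562805254
in c [ 0.56294857 -0.32434618] 0.05955740368312221 0.05908390509243505
0 [0.5412, -0.4051, 0.2224] row 185.1 col 315.7
0 [0.5414, -0.4036, 0.2258] row 184.2 col 315.6
0.05 [0.5412, -0.4051, 0.2224] row 178.8 col 315.7
0.05 [0.5414, -0.4036, 0.2258] row 177.8 col 315.5
0.1 [0.5412, -0.4051, 0.2224] row 172.6 col 315.6
0.1 [0.5414, -0.4036, 0.2258] row 171.5 col 315.5
```

>>> play_rows(deltas=[[6.0,0.4,1.4,0,0],[6.0,0.4,1.6,0,0],[6.0,0.4,1.6,0,0],[6.0,0.4,1.6,0,0],[6.0,0.4,1.3,0,0],[6.0,0.2,0.6,0,0],[6.0,0,0,0,0],[6.0,0,0,-1,0],[6.0,0,0,-1,0],[6.0,0,0,-1,0]])

```text
time: 18.75
tool_pos: [0.5626, -0.3243, 0.1739]
ee_rot: [-2.418, -2.004, 0.001]
wrist_force: [0.1, 0.5, -1.5]
gripper_width: 0.771
gripper_force: 51.1
```

Run:
```python
from h import *
st();C,im=snap('wrist','w10')
cv2.imwrite('pics/s10.png',optics.capture('side')[100:200,310:450,::-1])
print('large rim centre px expected',proj(C,[.563,-.324,.094]))
m=cv2.inRange(cv2.cvtColor(im,cv2.COLOR_RGB2HSV),(10,0,120),(45,70,255))
```

```text
t 18.75 tcp [ 0.5626 -0.3243  0.1739] yaxis [ 0.983 -0.186 -0.001] zax [-0.001  0.001 -1.   ] f [ 0.07  0.47 -1.53] tq [-0.017  0.084 -0.019] w 0.0659 gf 51.056481190316845
large rim centre px expected [316.34615396 210.59953216]
```

>>> play_rows(deltas=[[6.0,0.05,0.15,0,0],[6.0,0,0,-0.8,0],[6.0,0,0,-0.8,0],[6.0,0,0,-0.8,0],[6.0,0,0,-0.8,0],[6.0,0,0,-0.8,0],[6.0,0,0,-0.8,0],[6.0,0,0,0,0],[6.0,0,0,0,0],[6.0,0,0,0,0]])

```text
time: 19.85
tool_pos: [0.5639, -0.3225, 0.1279]
ee_rot: [2.417, 2.005, 0.0]
wrist_force: [0.9, 1.1, -1.6]
gripper_width: 0.775
gripper_force: 51.0
```

>>> play_rows(deltas=[[6.0,0,0,-0.3,0],[6.0,0,0,-0.3,0],[6.0,0,0,-0.3,0],[6.0,0,0,-0.3,0],[6.0,0,0,-0.3,0],[6.0,0,0,-0.3,0],[6.0,0,0,0,0],[6.0,0,0,0,0],[6.0,0,0,0,0],[6.0,0,0,0,0]])

```text
time: 20.85
tool_pos: [0.5636, -0.3224, 0.1096]
ee_rot: [2.418, 2.005, -0.0]
wrist_force: [-0.1, -1.2, -2.3]
gripper_width: 0.774
gripper_force: 51.0
```

>>> play_rows(deltas=[[6.0,0,0,-0.15,0],[6.0,0,0,-0.15,0],[6.0,0,0,-0.15,0],[6.0,0,0,-0.15,0],[6.0,0,0,-0.1,0],[6.0,0,0,-0.1,0],[6.0,0,0,-0.1,0],[6.0,0,0,0,0],[6.0,0,0,0,0],[6.0,0,0,0,0]])

```text
time: 21.85
tool_pos: [0.5636, -0.3223, 0.1004]
ee_rot: [-2.418, -2.005, 0.0]
wrist_force: [-1.2, -0.4, -1.6]
gripper_width: 0.774
gripper_force: 51.0
```

>>> play_rows(deltas=[[6.0,0,0,-0.1,0],[6.0,0,0,-0.1,0],[6.0,0,0,-0.1,0],[6.0,0,0,0,0],[6.0,0,0,0,0],[6.0,0,0,0,0],[6.0,0,0,0,0],[6.0,0,0,0,0],[6.0,0,0,0,0],[6.0,0,0,0,0]])

```text
time: 22.85
tool_pos: [0.5636, -0.3224, 0.0976]
ee_rot: [2.418, 2.005, -0.0]
wrist_force: [-0.6, -1.9, -0.3]
gripper_width: 0.771
gripper_force: 51.2
```

>>> play_rows(deltas=[[6.0,0,0,-0.05,0],[6.0,0,0,-0.05,0],[6.0,0,0,-0.05,0],[6.0,0,0,0,0],[6.0,0,0,0,0],[6.0,0,0,0,0],[6.0,0,0,0,0],[6.0,0,0,0,0],[6.0,0,0,0,0],[6.0,0,0,0,0]])

```text
time: 23.85
tool_pos: [0.5635, -0.3229, 0.0972]
ee_rot: [2.417, 2.004, -0.001]
wrist_force: [-4.1, -1.8, 6.4]
gripper_width: 0.774
gripper_force: 52.0
```

Run:
```python
from h import *
import time
for i in range(3): st();optics.capture('wrist')
```

```text
t 23.85 tcp [ 0.5635 -0.3229  0.0972] yaxis [ 0.983 -0.185  0.001] zax [ 0.    -0.002 -1.   ] f [-4.11 -1.85  6.4 ] tq [-0.404  0.891  0.051] w 0.0661 gf 51.96599521092139
t 23.9 tcp [ 0.5635 -0.3229  0.0972] yaxis [ 0.983 -0.185  0.001] zax [ 0.    -0.002 -1.   ] f [-3.47 -1.41  7.26] tq [-0.413  0.881  0.067] w 0.0659 gf 51.965549261367414
t 23.95 tcp [ 0.5636 -0.323   0.0972] yaxis [ 0.983 -0.185  0.001] zax [ 0.001 -0.002 -1.   ] f [-2.74 -2.2   6.79] tq [-0.391  0.877  0.021] w 0.0664 gf 51.96576084243134
```

>>> play_rows(deltas=[[6.6,0,0,0,0],[6.8,0,0,0,0],[6.9,0,0,0,0],[7.2,0,0,0,0],[8.0,0,0,0,0],[8.5,0,0,0,0],[8.5,0,0,0,0],[8.5,0,0,0.8,0],[8.5,0,0,1.5,0],[8.5,0,0,2,0]], squeeze=20)

```text
time: 25.0
tool_pos: [0.5631, -0.3219, 0.139]
ee_rot: [-2.417, -2.004, 0.0]
wrist_force: [-0.5, 0.2, -0.1]
gripper_width: 0.994
gripper_force: 0.0
```

>>> play_rows(deltas=[[8.5,0,0,3,0],[8.5,0,0,3,0],[8.5,0,0,3,0],[8.5,0,-0.5,1,0],[8.5,0,-1.5,0,0],[8.5,0,-1.5,0,0],[8.5,0,-1.5,0,0],[8.5,0,-1,0,0],[8.5,0,0,0,0],[8.5,0,0,0,0]])

```text
time: 26.0
tool_pos: [0.5633, -0.3826, 0.238]
ee_rot: [-2.418, -2.004, -0.0]
wrist_force: [-0.3, 0.1, -0.0]
gripper_width: 0.997
gripper_force: 0.0
```

Run:
```python
from h import *
st();C,im=snap('wrist','w11')
p,c,n=fit(C,im,'m',[.5636,-.3229,.116,0,0],F);print(np.round(p,4),round(c,3),n)
p,c,n=fit(C,im,'m',[.5636,-.3229,.116,0,0],F,(1,1,0,0,0));print(np.round(p,4),round(c,3),n)
p,c,n=fit(C,im,'m',[.5636,-.3229,.116,0,0],F,(1,1,1,0,0));print(np.round(p,4),round(c,3),n)
print(proj(C,[.563,-.324,.094]))
```

```text
t 26.0 tcp [ 0.5633 -0.3826  0.238 ] yaxis [ 0.983 -0.186 -0.001] zax [-0.001  0.001 -1.   ] f [-0.26  0.08 -0.05] tq [ 0.011  0.008 -0.043] w 0.0851 gf 0.0
[ 0.5631 -0.3233  0.1105  0.0409  0.0273] 0.013 7100.0
[ 0.5635 -0.3232  0.116   0.      0.    ] 0.044 7100.0
[ 0.5633 -0.3231  0.1101  0.      0.    ] 0.013 7100.0
[301.51141684 113.45220472]
```

>>> play_rows(deltas=[[8.5,0.1,3,0,0],[8.5,0.1,4,0,0],[8.5,0.1,4,0,0],[8.5,0.1,4,0,0],[8.5,0.1,4,0,0],[8.5,0.1,4,-0.5,0],[8.5,0.1,4,-1,0],[8.5,0.1,4,-2,0],[8.5,0.1,4,-2,0],[8.5,0.1,4,-2,0]])

```text
time: 27.05
tool_pos: [0.5732, 0.01, 0.1638]
ee_rot: [2.417, 2.006, 0.001]
wrist_force: [0.4, 0.3, -0.6]
gripper_width: 0.997
gripper_force: 0.0
```

>>> play_rows(deltas=[[8.5,0.1,3.5,-2,0],[8.5,0,1.1,-1,0],[8.5,0,0,0,0],[8.5,0,0,0,0],[8.5,0,0,0,0],[8.5,0,0,0,0],[8.5,0,0,0,0],[8.5,0,0,0,0],[8.5,0,0,0,0],[8.5,0,0,0,0]])

```text
time: 28.05
tool_pos: [0.5747, 0.0535, 0.134]
ee_rot: [2.418, 2.005, 0.0]
wrist_force: [-0.7, -0.2, 0.5]
gripper_width: 0.995
gripper_force: 0.0
```

Run:
```python
from h import *
st();C,im=snap('wrist','w12');t=sensors.get_obs()['tool_pos']
p,c,n=fit(C,im,'s',[.5766,.057,.055,1.57,0],F,(1,1,0,0,0));print(np.round(p,4),round(c,3),n)
p,c,n=fit(C,im,'s',[.5766,.057,.055,1.57,0],F);print(np.round(p,4),round(c,3),n,'target',p[:2]-.004*F-t[:2])
```

```text
t 28.05 tcp [0.5747 0.0535 0.134 ] yaxis [ 0.983 -0.185  0.   ] zax [ 0. -0. -1.] f [-0.74 -0.16  0.52] tq [0.051 0.005 0.002] w 0.0849 gf 0.0
[0.5777 0.0647 0.055  1.57   0.    ] 0.525 3122.0
[ 0.5764  0.0552  0.0458  1.3304 -0.0076] 0.079 3122.0 target [ 0.00107593 -0.0023447 ]
```

>>> play_rows(deltas=[[8.5,0.1,-0.1,-2,0],[8.5,0,0,-2,0],[8.5,0,0,-2,0],[8.5,0,0,-2,0],[8.5,0,0,-2,0],[5.0,0,0,0,0],[5.0,0,0,0,0],[5.0,0,0,0,0],[5.0,0,0,0,0],[5.0,0,0,0,0]], squeeze=20)

```text
time: 29.1
tool_pos: [0.5737, 0.0522, 0.0348]
ee_rot: [-2.417, -2.005, 0.005]
wrist_force: [-6.4, -2.4, 2.1]
gripper_width: 0.586
gripper_force: 2.8
```

>>> play_rows(deltas=[[5.0,0,0,0.8,0],[5.0,0,0,1.5,0],[5.0,0,0,2,0],[5.0,0,0,2,0],[5.0,0,0,2,0],[5.0,0,0,2,0],[5.0,0,0,2,0],[5.0,0,0,1,0],[5.0,0,0,0,0],[5.0,0,0,0,0]])

```text
time: 30.1
tool_pos: [0.5758, 0.0527, 0.1671]
ee_rot: [2.418, 2.005, 0.001]
wrist_force: [0.3, 0.6, -0.0]
gripper_width: 0.587
gripper_force: 0.0
```

Run:
```python
from h import *
st();C,im=snap('wrist','w13');t=sensors.get_obs()['tool_pos']
for t0 in (1.5,1.1,.7,.3):
  p,c,n=fit(C,im,'s',[t[0],t[1],t[2]+.02,t0,0],F);print(np.round(p,4),round(c,3),n)
```

```text
t 30.1 tcp [0.5758 0.0527 0.1671] yaxis [ 0.983 -0.185  0.001] zax [ 0.001  0.    -1.   ] f [ 0.28  0.56 -0.04] tq [-0.062  0.044 -0.038] w 0.0501 gf 0.0
[ 0.5656  0.0496 -0.0675  4.2331 -0.0793] 0.339 2372.0
[ 0.5758  0.0534  0.0426  1.2793 -0.0017] 0.104 2372.0
[ 0.5762  0.0547  0.0401  1.3581 -0.0052] 0.085 2372.0
[ 0.5751  0.0495  0.0271  1.2529 -0.0267] 0.136 2372.0
```

Run:
```python
from h import *
a=cv2.imread('pics/w13.png');_,b=snap('side','y');C=cam('wrist')
cv2.imwrite('pics/m4.png',np.hstack([cv2.resize(a[:,:,:],(480,300)),cv2.resize(b[200:300,280:386,::-1],(320,300))]))
im=a[:,:,::-1];m=mask(np.ascontiguousarray(im),'s');ys,xs=np.nonzero(m);print(xs.min(),xs.max(),ys.min(),ys.max())
q=np.array([ray(C,u,.055)[:2] for u in [(xs.min(),(ys.min()+ys.max())/2),(xs.max(),(ys.min()+ys.max())/2)]]);print(q,np.linalg.norm(q[0]-q[1]),q.mean(0))
```

```text
276 354 159 191
[[0.54965597 0.07428908]
 [0.60522762 0.06378065]] 0.05655648309519855 [0.57744179 0.06903486]
```

View pics/m4.png

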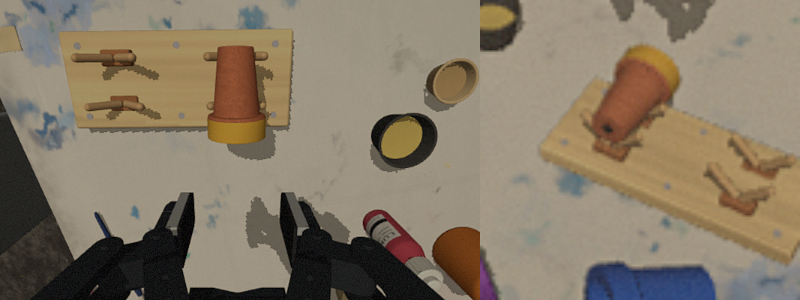

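The small pot still lies squarely in its berth, collar at (237,130) in the left half and unharmed. The pads closed just off the rim, so I'll grip again about 7 mm further on.

>>> play_rows(deltas=[[8.5,0.1,0.3,0,0],[8.5,0,0.3,0,0],[8.5,0,0.05,-1,0],[8.5,0,0,-2,0],[8.5,0,0,-2,0],[8.5,0,0,-2,0],[8.5,0,0,-2,0],[8.5,0,0,-2,0],[8.5,0,0,-2,0],[8.5,0,0,-0.4,0]])

```text
time: 31.2
tool_pos: [0.5741, 0.0593, 0.0297]
ee_rot: [-2.415, -2.003, 0.006]
wrist_force: [-1.6, 0.4, -0.6]
gripper_width: 0.991
gripper_force: 0.0
```

>>> play_rows(deltas=[[5.0,0,0,0,0],[5.0,0,0,0,0],[5.0,0,0,0,0],[5.0,0,0,0,0],[5.0,0,0,0,0],[5.0,0,0,0,0],[5.0,0,0,0,0],[5.0,0,0,0,0],[5.0,0,0,0.3,0],[5.0,0,0,0.3,0]])

```text
time: 32.2
tool_pos: [0.5772, 0.0594, 0.0389]
ee_rot: [2.418, 2.005, 0.002]
wrist_force: [0.1, 0.1, -1.7]
gripper_width: 0.639
gripper_force: 22.2
```

>>> play_rows(deltas=[[5.0,0,0,2,0],[5.0,0,0,4.5,0],[5.0,0,0,4.5,0],[5.0,0,0,4.5,0],[5.0,0,-1,3,0],[5.0,0,-2,-4,0],[5.0,0,-2,-4,0],[5.0,0,2.5,4.5,0],[5.0,0,1.5,4,0],[5.0,0,0,0,0]])

```text
time: 33.2
tool_pos: [0.5792, 0.0499, 0.2327]
ee_rot: [2.412, 2.004, 0.011]
wrist_force: [0.7, -0.1, 0.2]
gripper_width: 0.642
gripper_force: 22.7
```

>>> play_rows(deltas=[[5.0,0,-3.5,-4,0],[5.0,0,-3.5,-4,0],[5.0,0,2.5,4.5,0],[5.0,0,2,4.5,0],[5.0,0,-3.5,-4,0],[5.0,0,-3.5,-4,0],[5.0,0,2.5,4.5,0],[5.0,0,1.5,3,0],[5.0,0,0,0,0],[5.0,0,0,0,0]])

```text
time: 34.2
tool_pos: [0.5777, 0.0004, 0.2402]
ee_rot: [2.416, 2.005, 0.003]
wrist_force: [-0.5, -0.5, -2.0]
gripper_width: 0.64
gripper_force: 23.0
```

Run:
```python
from h import *
st();C,im=snap('wrist','w14');t=sensors.get_obs()['tool_pos']
for t0 in (1.3,.8,.3):
  p,c,n=fit(C,im,'s',[t[0],t[1]+.005,t[2]+.02,t0,0],F);print(np.round(p,4),round(c,3),n)
```

```text
t 34.2 tcp [5.777e-01 4.000e-04 2.402e-01] yaxis [ 0.983 -0.184  0.003] zax [ 0.003 -0.    -1.   ] f [-0.45 -0.49 -1.96] tq [ 0.     0.04  -0.023] w 0.0546 gf 22.97707856283523
[ 0.5776 -0.0013  0.2651  1.1112  0.0112] 0.079 10120.0
[ 0.5774 -0.0021  0.264   1.1103 -0.0024] 0.072 10120.0
[ 0.5772 -0.0021  0.2639  1.1101 -0.004 ] 0.071 10120.0
```

>>> play_rows(deltas=[[5.0,0,-3,-4.5,0],[5.0,0,-3,-4.5,0],[5.0,0,3,5,0],[5.0,0,3,4.5,0],[5.0,0,-3,-4.5,0],[5.0,0,-3,-4.5,0],[5.0,0,3,5,0],[5.0,0,2,3,0],[5.0,0,0,0,0],[5.0,0,0,0,0]])

```text
time: 35.25
tool_pos: [0.577, -0.0115, 0.2301]
ee_rot: [2.417, 2.006, 0.0]
wrist_force: [-0.3, -0.5, -1.0]
gripper_width: 0.64
gripper_force: 23.3
```

>>> play_rows(deltas=[[5.0,0,-3,-4.5,0],[5.0,0,-3,-4.5,0],[5.0,0,3,5,0],[5.0,0,3,4.5,0],[5.0,0,-3,-4.5,0],[5.0,0,-3,-4.5,0],[5.0,0,3,5,0],[5.0,0,2,3,0],[5.0,0,0,0,0],[5.0,0,0,0,0]])

```text
time: 36.25
tool_pos: [0.5768, -0.0236, 0.2206]
ee_rot: [2.418, 2.006, -0.001]
wrist_force: [-0.2, -0.8, -0.7]
gripper_width: 0.643
gripper_force: 23.8
```

Run:
```python
from h import *
st();C,im=snap('wrist','w15');t=sensors.get_obs()['tool_pos']
for t0 in (.9,.3):
  p,c,n=fit(C,im,'s',[t[0],t[1]+.005,t[2]+.02,t0,0],F);print(np.round(p,4),round(c,3),n)
```

```text
t 36.25 tcp [ 0.5768 -0.0236  0.2206] yaxis [ 0.983 -0.185  0.   ] zax [-0. -0. -1.] f [-0.22 -0.8  -0.69] tq [-0.006 -0.026 -0.002] w 0.0549 gf 23.78458067891188
[ 0.5765 -0.0278  0.2337  1.1294  0.0101] 0.081 9240.0
[ 0.5763 -0.0281  0.2402  0.9774  0.0046] 0.114 9240.0
```

```bash
cat >> h.py <<'E'
FOOT={'m':.02175,'s':.01625}
def render2(C,k,p,f,shape):
    z0,z1,r,ri=DIM[k];f=np.append(f,0);g=np.cross([0,0,1],f)
    ax=np.array([0,0,1])*np.cos(p[3])-f*np.sin(p[3])+g*p[4];ax/=np.linalg.norm(ax)
    u=np.cross(g,ax);u/=np.linalg.norm(u);v=np.cross(ax,u);c=np.array(p[:3])
    circ=lambda R_,d:np.array([proj(C,c-ax*d+R_*(np.cos(t)*u+np.sin(t)*v)) for t in T_])
    m=np.zeros(shape,np.uint8)
    hull=cv2.convexHull(np.vstack([circ(r,0),circ(r,z1-z0),circ(FOOT[k],z1)]).astype(np.float32))
    cv2.fillConvexPoly(m,np.round(hull*16).astype(np.int32),255,cv2.LINE_AA,4);return m
def fit2(C,im,k,p0,f):
    h=cv2.cvtColor(im,cv2.COLOR_RGB2HSV);y=mask(im,k)
    tc=cv2.inRange(h,(3,110,40),(16,255,255))
    a=cv2.morphologyEx(y|tc,cv2.MORPH_CLOSE,np.ones((5,5)));a=cv2.morphologyEx(a,cv2.MORPH_OPEN,np.ones((5,5)))
    n,l,s,_=cv2.connectedComponentsWithStats(a);ys,xs=np.nonzero(y)
    i=np.bincount(l[ys,xs]).argmax();a=hullm(((l==i)*255).astype(np.uint8));yh=hullm(y)
    A=a/255.;Y=yh/255.;sc=np.array([.01,.01,.01,.15,.1]);p0=np.array(p0,float)
    cost=lambda q:(np.abs(render2(C,k,p0+q*sc,f,a.shape)/255.-A).sum()+np.abs(render(C,k,p0+q*sc,f,a.shape)/255.-Y).sum())/A.sum()
    r=minimize(cost,np.zeros(5),method='Nelder-Mead',options=dict(initial_simplex=np.vstack([np.zeros(5),np.eye(5)]),maxiter=500,xatol=.01,fatol=1e-4))
    return p0+r.x*sc,r.fun,s[i],cv2.boundingRect(y)
E
python3 - <<'E'
from h import *
C=cam('wrist');im=optics.capture('wrist');t=sensors.get_obs()['tool_pos']
hs=cv2.cvtColor(im,cv2.COLOR_RGB2HSV);m=mask(im,'s')
print('hsv',np.percentile(hs[m>0],[2,50,98],axis=0))
for t0 in (1.2,.8,.3):
  p,c,s,b=fit2(C,im,'s',[t[0],t[1]+.005,t[2]+.02,t0,0],F);print(np.round(p,4),round(c,3),s,b)
x,y,w,h=b
for r in range(max(0,y-12),min(400,y+h+14),5): print(r,[tuple(int(v) for v in hs[r,c]) for c in (x+w//2-25,x+w//2,x+w//2+25)])
E
```

```text
hsv [[ 19. 166. 104.]
 [ 20. 186. 168.]
 [ 24. 212. 173.]]
[ 5.7710e-01 -2.0000e-02  2.4230e-01  1.1648e+00 -5.0000e-04] 0.078 [  242    66   149   244 26747] (242, 244, 149, 66)
[ 0.5771 -0.0202  0.2423  1.1591  0.0014] 0.077 [  242    66   149   244 26747] (242, 244, 149, 66)
[ 0.5771 -0.0201  0.2418  1.1749  0.0015] 0.078 [  242    66   149   244 26747] (242, 244, 149, 66)
232 [(11, 171, 143), (10, 161, 158), (9, 169, 134)]
237 [(9, 162, 101), (11, 177, 111), (8, 161, 81)]
242 [(11, 164, 138), (11, 178, 133), (9, 162, 129)]
247 [(8, 160, 151), (10, 163, 144), (9, 174, 138)]
252 [(22, 177, 173), (25, 166, 169), (20, 185, 170)]
257 [(22, 188, 170), (24, 166, 172), (21, 188, 171)]
262 [(22, 175, 172), (24, 164, 173), (20, 195, 169)]
267 [(23, 187, 169), (23, 171, 172), (20, 190, 172)]
272 [(23, 182, 170), (23, 167, 173), (20, 185, 172)]
277 [(22, 179, 171), (24, 178, 169), (21, 201, 166)]
282 [(22, 188, 171), (24, 165, 172), (20, 185, 170)]
287 [(22, 180, 169), (23, 167, 173), (20, 200, 167)]
292 [(22, 176, 171), (23, 185, 168), (21, 186, 170)]
297 [(22, 177, 170), (23, 180, 170), (20, 192, 165)]
302 [(23, 184, 169), (22, 176, 171), (21, 195, 166)]
307 [(21, 191, 170), (22, 184, 169), (20, 211, 162)]
312 [(19, 41, 170), (19, 42, 170), (19, 41, 173)]
317 [(17, 43, 167), (19, 41, 166), (20, 39, 165)]
322 [(22, 48, 153), (18, 44, 168), (18, 42, 164)]
```

>>> play_rows(deltas=[[5.0,-1,0,-1,0],[5.0,-1,0,-2.5,0],[5.0,-1,0.2,-2.5,0],[5.0,-1,0.2,-2.5,0],[5.0,-1,0.2,-2.5,0],[5.0,-1,0.2,-2.5,0],[5.0,-1,0.2,-2.5,0],[5.0,-0.4,0.2,-1.5,0],[5.0,0,0,-1,0],[5.0,0,0,0,0]])

```text
time: 37.35
tool_pos: [0.5012, -0.0114, 0.0345]
ee_rot: [-2.417, -2.003, 0.004]
wrist_force: [-0.3, 0.1, -1.8]
gripper_width: 0.64
gripper_force: 23.8
```

Run:
```python
from h import *
st();C,im=snap('wrist','w16');t=sensors.get_obs()['tool_pos']
p,c,s,b=fit2(C,im,'s',[t[0],t[1]+.005,t[2]+.02,1.1,0],F);print(np.round(p,4),round(c,3),s,b)
d=t[:2]-np.array([.518,.0698]);print('along f',d@F,'lat',d@np.array([-F[1],F[0]]))
```

```text
t 37.35 tcp [ 0.5012 -0.0114  0.0345] yaxis [ 0.983 -0.186 -0.003] zax [-0.003  0.    -1.   ] f [-0.29  0.14 -1.84] tq [-0.064  0.033 -0.001] w 0.0546 gf 23.758171135559678
[ 0.5018 -0.0081  0.0566  1.1605  0.006 ] 0.085 [  242    63   149   248 26905] (242, 244, 148, 67)
along f -0.08281215018460489 lat 0.0007762447145729356
```

>>> play_rows(deltas=[[5.0,0.1,0.5,0,0],[5.0,0.1,0.5,0,0],[5.0,0.1,0.5,0,0],[5.0,0.1,0.5,0.4,0],[5.0,0.1,0.5,0.45,0],[5.0,0.1,0.5,0.4,0],[5.0,0.1,0.5,0.4,0],[5.0,0,0,0,0],[5.0,0,0,0,0],[5.0,0,0,0,0]])

```text
time: 38.4
tool_pos: [0.5114, 0.0206, 0.0558]
ee_rot: [2.413, 1.998, -0.003]
wrist_force: [-3.6, -12.7, 12.1]
gripper_width: 0.637
gripper_force: 34.3
```

Run:
```python
from h import *
st();C,im=snap('wrist','w17');t=sensors.get_obs()['tool_pos']
p,c,s,b=fit2(C,im,'s',[t[0],t[1]+.005,t[2]+.02,.9,0],F);print(np.round(p,4),round(c,3),s,b)
p,c,n=fit(C,im,'s',[t[0],t[1]+.005,t[2]+.02,.9,0],F);print(np.round(p,4),round(c,3))
d=t[:2]-np.array([.518,.0698]);print('along f',d@F,'lat',d@np.array([-F[1],F[0]]))
```

```text
t 38.4 tcp [0.5114 0.0206 0.0558] yaxis [ 0.982 -0.187  0.005] zax [ 0.004 -0.008 -1.   ] f [ -3.61 -12.68  12.07] tq [-2.46   0.933  0.096] w 0.0544 gf 34.304916352266446
[ 0.5107  0.0173  0.0773  0.9464 -0.0073] 0.042 [  242   101   149   209 21605] (242, 239, 149, 71)
[ 0.5112  0.0203  0.0771  1.0615 -0.0025] 0.048
along f -0.04961860169690883 lat -0.002343090004440711
```

>>> play_rows(deltas=[[5.0,0.07,0.4,0.3,0],[5.0,0.07,0.4,0.3,0],[5.0,0.07,0.4,0.25,0],[5.0,0.07,0.4,0.2,0],[5.0,0.07,0.4,0.2,0],[5.0,0.07,0.4,0.15,0],[5.0,0.07,0.4,0.1,0],[5.0,0,0,0,0],[5.0,0,0,0,0],[5.0,0,0,0,0]])

```text
time: 39.45
tool_pos: [0.5157, 0.0508, 0.0699]
ee_rot: [2.415, 2.002, 0.0]
wrist_force: [-1.7, -4.5, 5.9]
gripper_width: 0.641
gripper_force: 37.1
```

Run:
```python
from h import *
st();C,im=snap('wrist','w18');t=sensors.get_obs()['tool_pos']
p,c,s,b=fit2(C,im,'s',[t[0],t[1]+.005,t[2]+.02,.6,0],F);print(np.round(p,4),round(c,3),s,b)
p,c,n=fit(C,im,'s',[t[0],t[1]+.005,t[2]+.02,.6,0],F);print(np.round(p,4),round(c,3))
d=t[:2]-np.array([.518,.0698]);print('along f',d@F,'lat',d@np.array([-F[1],F[0]]))
```

```text
t 39.45 tcp [0.5157 0.0508 0.0699] yaxis [ 0.983 -0.185  0.003] zax [ 0.003 -0.003 -1.   ] f [-1.67 -4.45  5.89] tq [-1.168  0.513  0.068] w 0.0548 gf 37.102307577151805
[0.5148 0.0457 0.093  0.5239 0.0035] 0.044 [  241   146   150   196 20048] (242, 226, 149, 116)
[5.150e-01 4.690e-02 9.550e-02 5.572e-01 2.000e-04] 0.028
along f -0.01908181054672923 lat -0.001188725989852596
```

>>> play_rows(deltas=[[5.0,0.07,0.4,0.15,0],[5.0,0.07,0.4,0.1,0],[5.0,0.07,0.4,0.1,0],[5.0,0.07,0.4,0.05,0],[5.0,0.07,0.4,0,0],[5.0,0.07,0.4,0,0],[5.0,0,0,0,0],[5.0,0,0,0,0],[5.0,0,0,0,0],[5.0,0,0,0,0]])

```text
time: 40.5
tool_pos: [0.5188, 0.0758, 0.072]
ee_rot: [-2.418, -2.005, -0.0]
wrist_force: [-0.1, 1.4, 0.5]
gripper_width: 0.638
gripper_force: 36.6
```

Run:
```python
from h import *
st();C,im=snap('wrist','w18');t=sensors.get_obs()['tool_pos']
p,c,s,b=fit2(C,im,'s',[t[0],t[1]+.005,t[2]+.02,.3,0],F);print(np.round(p,4),round(c,3),s,b)
p,c,n=fit(C,im,'s',[t[0],t[1]+.005,t[2]+.02,.3,0],F);print(np.round(p,4),round(c,3))
d=t[:2]-np.array([.518,.0698]);print('along f',d@F,'lat',d@np.array([-F[1],F[0]]))
```

```text
t 40.5 tcp [0.5188 0.0758 0.072 ] yaxis [ 0.983 -0.185  0.   ] zax [ 0.  0. -1.] f [-0.12  1.44  0.5 ] tq [ 0.219 -0.046  0.008] w 0.0544 gf 36.618871553801
[0.518  0.0708 0.0953 0.4591 0.0009] 0.045 [  242   153   149   193 19854] (242, 225, 149, 121)
[0.518  0.0712 0.0969 0.4903 0.0133] 0.026
along f 0.005995081057171244 lat 0.0003396217314662734
```

>>> play_rows(deltas=[[5.0,0,0,-0.15,0],[5.0,0,0.1,-0.15,0],[5.0,0.07,0.4,-0.1,0],[5.0,0.07,0.4,0,0],[5.0,0.07,0.4,0,0],[5.0,0.07,0.4,0,0],[5.0,0.07,0.4,0,0],[5.0,0,0.4,0,0],[5.0,0,0,0,0],[5.0,0,0,0,0]])

```text
time: 41.55
tool_pos: [0.5237, 0.0999, 0.0701]
ee_rot: [2.416, 2.002, 0.002]
wrist_force: [-1.8, -2.2, 12.6]
gripper_width: 0.637
gripper_force: 41.4
```

Run:
```python
from h import *
st();C,im=snap('wrist','w18');t=sensors.get_obs()['tool_pos']
p,c,n=fit(C,im,'s',[t[0],t[1]+.005,t[2]+.02,.3,0],F);print(np.round(p,4),round(c,3))
d=t[:2]-np.array([.518,.0698]);print('along f',d@F,'lat',d@np.array([-F[1],F[0]]))
```

```text
t 41.55 tcp [0.5237 0.0999 0.0701] yaxis [ 0.983 -0.185  0.004] zax [ 0.004 -0.002 -1.   ] f [-1.84 -2.18 12.64] tq [-0.669  0.5   -0.013] w 0.0544 gf 41.35283163632266
[ 5.231e-01  9.620e-02  9.860e-02  1.864e-01 -1.000e-04] 0.02
along f 0.03059676175742831 lat -0.00014943146962267096
```

>>> play_rows(deltas=[[5.0,0.07,0.4,0,0],[5.0,0.07,0.4,0,0],[5.0,0,0.2,0,0],[5.0,0,0,0,0],[5.5,0,0,0,0],[5.6,0,0,0,0],[5.8,0,0,0,0],[6.5,0,0,0,0],[7.5,0,0,0,0],[7.5,0,0,0,0]])

```text
time: 42.6
tool_pos: [0.5234, 0.1109, 0.0677]
ee_rot: [-2.418, -2.005, 0.001]
wrist_force: [0.4, 0.3, -0.7]
gripper_width: 0.881
gripper_force: 0.0
```

Run:
```python
from h import *
st();C,im=snap('wrist','w19');t=sensors.get_obs()['tool_pos']
p,c,n=fit(C,im,'s',[t[0],t[1]+.005,t[2]+.02,.1,0],F);print(np.round(p,4),round(c,3))
p,c,n=fit(C,im,'s',[t[0],t[1]+.005,.1,.0,0],F,(1,1,1,0,0));print(np.round(p,4),round(c,3),p[:2]-t[:2])
```

```text
t 42.6 tcp [0.5234 0.1109 0.0677] yaxis [ 0.983 -0.185 -0.001] zax [-0.001 -0.    -1.   ] f [ 0.44  0.25 -0.66] tq [-0.023  0.023  0.019] w 0.0752 gf 0.0
[0.5245 0.1087 0.0977 0.0702 0.0157] 0.018
[0.5249 0.1095 0.097  0.     0.    ] 0.022 [ 0.00143787 -0.00138542]
```

>>> play_rows(deltas=[[7.5,0.1,0,0.7,0],[7.5,0.05,-0.1,0.7,0],[7.5,0,0,0,0],[5.0,0,0,0,0],[5.0,0,0,0,0],[5.0,0,0,0,0],[5.0,0,0,0,0],[5.0,0,0,0,0],[5.0,0,0,0,0],[5.0,0,0,0,0]], squeeze=40)

```text
time: 43.65
tool_pos: [0.5253, 0.1098, 0.0825]
ee_rot: [2.418, 2.005, 0.001]
wrist_force: [-1.2, -0.6, 5.9]
gripper_width: 0.635
gripper_force: 41.9
```

>>> play_rows(deltas=[[5.0,0,0,1,0],[5.0,0,0,2,0],[5.0,0,0,3,0],[5.0,0,0,3,0],[5.0,0,0,3,0],[5.0,0,-1,2,0],[5.0,0.5,-3,0,0],[5.0,0.5,-4,0,0],[5.0,0.5,-4,0,0],[5.0,0.5,-4,0,0]])

```text
time: 44.65
tool_pos: [0.5449, -0.0514, 0.2222]
ee_rot: [-2.417, -2.006, 0.0]
wrist_force: [0.6, -0.2, -1.5]
gripper_width: 0.633
gripper_force: 42.8
```

>>> play_rows(deltas=[[5.0,0.5,-4,0,0],[5.0,0.5,-4,0,0],[5.0,0.5,-4,0,0],[5.0,0.5,-4,0,0],[5.0,0,-4,0,0],[5.0,0,-4,0,0],[5.0,0,-4,0,0],[5.0,0,-3,0,0],[5.0,0,-1.5,0,0],[5.0,0,0,0,0]])

```text
time: 45.65
tool_pos: [0.5645, -0.377, 0.2211]
ee_rot: [-2.42, -2.002, 0.0]
wrist_force: [-0.3, -0.3, -1.0]
gripper_width: 0.637
gripper_force: 42.8
```

Run:
```python
from h import *
st();C,im=snap('wrist','w20');t=sensors.get_obs()['tool_pos']
p,c,n=fit(C,im,'s',[t[0],t[1],t[2]+.018,.0,0],F);print('small',np.round(p,4),round(c,3),n)
p,c,n=fit(C,im,'s',[t[0],t[1],t[2]+.018,.0,0],F,(1,1,1,0,0));print('small',np.round(p,4),round(c,3))
for a in range(2):
  q,c,n=fit(C,im,'m',[.5633,-.3231,.113,0,0],F,(1,1,1-a,0,0));print('mid',np.round(q,4),round(c,3),n)
print('tcp target',t[:2]+q[:2]-p[:2])
```

```text
t 45.65 tcp [ 0.5645 -0.377   0.2211] yaxis [ 0.982 -0.187 -0.001] zax [-0.001  0.001 -1.   ] f [-0.32 -0.28 -0.96] tq [0.032 0.012 0.03 ] w 0.0544 gf 42.82618448836729
small [ 0.5647 -0.3782  0.2357  0.0642 -0.0216] 0.018 15169.0
small [ 0.5645 -0.3774  0.2351  0.      0.    ] 0.021
mid [ 0.5631 -0.323   0.1102  0.      0.    ] 0.011 7883.0
mid [ 0.5634 -0.3228  0.113   0.      0.    ] 0.022 7883.0
tcp target [ 0.56355472 -0.3207412 ]
```

>>> play_rows(deltas=[[5.0,0,0.6,0,0],[5.0,-0.05,1.2,0,0],[5.0,-0.05,1.2,0,0],[5.0,0,1.2,0,0],[5.0,0,0.8,0,0],[5.0,0,0.45,0,0],[5.0,0,0,0,0],[5.0,0,0,-0.8,0],[5.0,0,0,-1,0],[5.0,0,0,-1,0]])

```text
time: 46.7
tool_pos: [0.5638, -0.3211, 0.1925]
ee_rot: [-2.418, -2.004, 0.0]
wrist_force: [0.4, 1.0, -0.1]
gripper_width: 0.634
gripper_force: 42.8
```

>>> play_rows(deltas=[[5.0,0,-0.1,0,0],[5.0,0,0,-0.8,0],[5.0,0,0,-0.8,0],[5.0,0,0,-0.8,0],[5.0,0,0,-0.8,0],[5.0,0,0,-0.8,0],[5.0,0,0,-0.6,0],[5.0,0,0,-0.6,0],[5.0,0,0,0,0],[5.0,0,0,0,0]])

```text
time: 47.7
tool_pos: [0.5641, -0.3217, 0.1419]
ee_rot: [-2.418, -2.006, -0.0]
wrist_force: [0.7, -0.6, -0.7]
gripper_width: 0.633
gripper_force: 42.8
```

>>> play_rows(deltas=[[5.0,0,-0.05,-0.3,0],[5.0,0,0,-0.3,0],[5.0,0,0,-0.3,0],[5.0,0,0,-0.2,0],[5.0,0,0,-0.2,0],[5.0,0,0,-0.2,0],[5.0,0,0,-0.1,0],[5.0,0,0,-0.1,0],[5.0,0,0,0,0],[5.0,0,0,0,0]])

```text
time: 48.7
tool_pos: [0.5642, -0.3222, 0.125]
ee_rot: [2.418, 2.005, 0.0]
wrist_force: [-0.3, -0.3, -1.9]
gripper_width: 0.634
gripper_force: 42.8
```

>>> play_rows(deltas=[[5.0,0,0,-0.1,0],[5.0,0,0,-0.1,0],[5.0,0,0,-0.1,0],[5.0,0,0,-0.05,0],[5.0,0,0,-0.05,0],[5.0,0,0,-0.05,0],[5.0,0,0,0,0],[5.0,0,0,0,0],[5.0,0,0,0,0],[5.0,0,0,0,0]])

```text
time: 49.7
tool_pos: [0.5643, -0.3223, 0.1207]
ee_rot: [2.418, 2.005, 0.0]
wrist_force: [-0.6, -1.3, 0.3]
gripper_width: 0.635
gripper_force: 43.0
```

>>> play_rows(deltas=[[5.0,0,0,-0.05,0],[5.0,0,0,-0.05,0],[5.0,0,0,-0.05,0],[5.0,0,0,0,0],[5.0,0,0,0,0],[5.0,0,0,0,0],[5.0,0,0,0,0],[5.0,0,0,0,0],[5.0,0,0,0,0],[5.0,0,0,0,0]])

```text
time: 50.7
tool_pos: [0.5646, -0.3225, 0.1205]
ee_rot: [2.417, 2.004, 0.001]
wrist_force: [-1.6, 0.4, 6.8]
gripper_width: 0.633
gripper_force: 43.7
```

Contact came at 0.1206, exactly the expected seat height. Next I release.

>>> play_rows(deltas=[[5.45,0,0,0,0],[5.6,0,0,0,0],[5.8,0,0,0,0],[6.2,0,0,0,0],[7.0,0,0,0,0],[8.0,0,0,0,0],[8.0,0,0,0,0],[8.0,0,0,0.8,0],[8.0,0,0,1.5,0],[8.0,0,0,2,0]], squeeze=20)

```text
time: 51.7
tool_pos: [0.5636, -0.3218, 0.162]
ee_rot: [-2.417, -2.004, 0.001]
wrist_force: [0.2, -0.2, -0.3]
gripper_width: 0.935
gripper_force: 0.0
```

>>> play_rows(deltas=[[8.0,0,0,3,0],[8.0,0,0,3,0],[8.0,0,0,2,0],[8.0,0,-1,0,0],[8.0,0,-2,0,0],[8.0,0,-2,0,0],[8.0,0,-1,0,0],[8.0,0,0,0,0],[8.0,0,0,0,0],[8.0,0,0,0,0]])

```text
time: 52.7
tool_pos: [0.5641, -0.3814, 0.2418]
ee_rot: [-2.417, -2.006, -0.0]
wrist_force: [0.1, -0.8, -0.8]
gripper_width: 0.935
gripper_force: 0.0
```

Run:
```python
from h import *
st();C,im=snap('wrist','w21')
p,c,n=fit(C,im,'s',[.564,-.323,.136,0,0],F);print('small',np.round(p,4),round(c,3),n)
p,c,n=fit(C,im,'s',[.564,-.323,.136,0,0],F,(1,1,1,0,0));print('small',np.round(p,4),round(c,3),n)
q,c,n=fit(C,im,'m',[.5633,-.3231,.113,0,0],F,(1,1,1,0,0));print('mid',np.round(q,4),round(c,3),n)
S,im=snap('side','s21')
for t in ['pot_large','paint_red','tape_roll','black_pot']: print(t,[(np.round(d['xy'],1).tolist(),round(d['conf'],2)) for d in optics.pinpoint('side',t)])
q,c,n=fit(S,im,'s',[.564,-.323,.138,0,0],F);print('side small',np.round(q,4),round(c,3),n)
```

```text
t 52.7 tcp [ 0.5641 -0.3814  0.2418] yaxis [ 0.983 -0.184 -0.   ] zax [-0.     0.001 -1.   ] f [ 0.07 -0.83 -0.79] tq [ 0.026 -0.015 -0.047] w 0.0799 gf 0.0
small [  47.9092   -9.805  -256.4447  752.5392  545.195 ] 1.0 4252.0
small [ 2.0607  0.5503 -5.0707  0.      0.    ] 1.0 4252.0
mid [ 0.5632 -0.3232  0.1094  0.      0.    ] 0.013 6871.0
pot_large [([375.0, 163.7], 0.96)]
paint_red [([302.1, 189.2], 0.77)]
tape_roll [([317.9, 173.3], 0.78), ([347.1, 255.1], 0.71)]
black_pot [([281.1, 210.4], 0.53)]
side small [ 0.7095 -0.4255  0.1148  0.1001 -0.8815] 0.613 303.0
```

The yellow mask caught the sponge, so I restrict it to the nest.

Run:
```python
from h import *
im=cv2.imread('pics/w21.png')[:,:,::-1].copy();C=cam('wrist')
u=proj(C,[.5633,-.3231,.138]).astype(int);k=np.zeros_like(im);a,b=u
k[max(0,b-60):b+60,a-60:a+60]=im[max(0,b-60):b+60,a-60:a+60]
for fr in [(1,1,1,1,1),(1,1,1,0,0)]:
  p,c,n=fit(C,k,'s',[.5633,-.323,.135,0,0],F,fr);print('small',np.round(p,4),round(c,3),n)
```

```text
small [ 0.5648 -0.3216  0.1347  0.0308 -0.0161] 0.014 5628.0
small [ 0.5648 -0.3215  0.1347  0.      0.    ] 0.015 5628.0
```

```bash
python3 -c "
from rig import order
print(order.hand_in())"
```

```text
the job is handed in; nothing more can be done
None
```

I nested all three pots in the large pot and handed the job in at about 53 s; the hand-in call returned no verdict. Both pots touched down at the expected seat height, with contact readings of about 7 N at the wrist. By the camera fits the small and middle pots are within about 2.5 mm of each other's axes, and the large pot and bystanders read within a few pixels of where they started.

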